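# Unclip the ochre tooth model from its scanner holder

### The arm

A 6-joint arm with a two-finger parallel gripper is mounted at the origin on the work surface. World frame = base frame: x ahead of the robot, y to its left, z up, the work surface at z = 0. Lengths are in mm, angles in rad, forces in N, time in s.
With the tool pointing down it reaches from about 400 to 925 mm from the base axis. Payload 3.4 kg.
Tool frame: the origin (TCP) lies between the finger pads; the fingertips stand 17 mm ahead of it and the grasp point (between the pads) lies 2 mm behind it; z points along the fingers, y is the line along which they close (so a half turn about z gives the same grasp; the last joint's range is limited). The gripper opens to 85 mm and grips with 20 to 120 N. Pads are 22 mm wide; open, the fingers measure 114 mm over their backs; the gripper's body (76 mm by 85 mm) begins 54 mm behind the grasp point. The pads swing forward as they close: fully open they stand 13 mm farther back than shut.
Start: joints at [-1.353, 0.307, 1.506, -0, 1.328, -0.073], TCP at [165.39, -550.706, 248.305] pointing down, gripper open.
Joint ranges: [-3.12, 3.12], [-1.05, 2.28], [0.14, 2.33], [-1.42, 4.57], [0.1, 2.73], [-2.68, 2.68]. Speed limits (rad/s): [2.57, 2.57, 3.14, 3.14, 3.14, 3.14].

### API

Orientations are given as a unit quaternion [w, x, y, z].
In Python, from bench import observe, eyes, job_done gives the robot as it stands.
- The arm moves only by the tool send_rows, never from a script. Its argument "commands" is a list of rows, each an object with "dp": the shift along the tool's x, y, z in mm, a list of three; "rot": the turn, a rotation vector about the tool's x, y, z in rad, a list of three; "fingers": the opening, from 0 (shut) to 1 (fully open). In form: [{"dp": [x, y, z], "rot": [wx, wy, wz], "fingers": fingers}, ...]. A call has 1 to 20 rows; each row shifts and turns the commanded pose from where the row before left it, along the tool's axes as they then stand; what a row does not reach is not made up. A row lasts 1/8 s, in which the tool goes at most 62.5 mm and 10.7 degrees, less where a joint would pass 70% of its speed; a pose out of reach is approached as far as the arm can. A call is refused whole if a number of a shift passes 62.5 or a number of a turn 0.188, either way. A call with a gripper value outside its range is refused whole. The fingers move at their own pace and stop on an object; "squeeze" is the grip in N (left out, the last holds). Time passes only in rows, so rows that do not move let the fingers close. It gives the time, the measured TCP pose, the force, the opening and the grip force at its end, in the units of the state.
- observe(): the state, without advancing time (a new reading comes with each control period).
- eyes.read_camera(name): name is "side" or "top"; returns (picture, depth): 480x640x3 uint8, blue, green, red; 480x640 float32, mm along the optical axis (not along the pixel's ray), 0 where there is no reading.
- eyes.camera_params(name): a dict with "K" (3x3 intrinsics, pixels), "extrinsics" (4x4, takes a point from camera to world coordinates). Camera axes: x right, y down, z forward; pixel columns grow to the right and rows downward; lengths in mm; the calibration is good to about 2 mm. A picture is of the moment at which its call begins. camera_params takes no time and is no camera call.
- job_done(): hands the job in; it is judged then, once.
The state is a dict: "time_s": time; "joints": joint angles; "joint_vel": joint speeds; "joint_torque": joint torques, N m; "ee_pos": TCP position; "ee_rot": TCP orientation; "force": force on the tool from outside, world axes, zero at the start; "moment": the same for the moment, N m; "opening": finger opening in mm; "gripper_force": force on a finger pad.
Only numpy, scipy, OpenCV 4.12 (cv2) and the standard library are available. Lean on these libraries where they do the work, as an engineer would, in place of code of your own. Each camera call takes 0.05 s, during which the arm holds its last target. There are 200 camera calls.

### The job

Two tooth models are clipped into scanner holders on the bench. Take out the carrier with the ochre (orange-yellow) model (not the green one): pinch its two red side buttons in together, lift it out of its holder, and set it down upright, without dropping it, on the floor of the low blue case tray, then let go.

Things in the scene. Friction and masses are not known exactly. Their poses are not given: they have to be found in the camera images.
- ochre_grip (a point): point midway between the two red buttons of the grey carrier with the ochre (orange-yellow) teeth (a like carrier in a like holder has green teeth: not wanted). z up, x along the carrier, y from button to button. Carrier 84 mm long, 43 mm wide (foot), 82 mm tall with the teeth, about 0.16 kg; the point is 48 mm above its flat underside and 34 mm below the top of the teeth.
- ochre_left_button (a joint): red release button on the +y side of ochre_grip, face 34 mm long, 28 mm tall, centred at the point's height. Value: metres pressed inwards, 0 = out (sprung, latched), 0.006 = fully in, about 6 N; springs out when let go. Its hook under the holder's lip lets go when pressed more than 4 mm; with both pressed the carrier lifts straight up, free after 30 mm.
- ochre_right_button (a joint): the same on the -y side. Button faces stand 62 mm apart, 50 mm pressed; all else above the holder lies within 20 mm of the middle plane. The carrier starts seated on the 8 mm floor of its holder, the point 56 mm above the bench. Holder: fixed, aluminium, 104 x 76 mm, walls 26.5 mm high.
- case_tray: low open blue tray, 210 mm (its x) by 170 mm (its y), walls 24 mm high and 4 mm thick, floor 4 mm thick, fixed to the bench; origin at the centre of its underside, z up. Empty; the carrier may stand anywhere on its floor, turned any way.

How it is judged:
By the outcome, as a careful person would: the job done as asked, in the order asked, and still so for the second after the job is handed in, with the robot touching nothing.
It also fails if it takes over 37 s, if anything falls off the work surface, if the arm or the gripper's body presses on something with over 40 N, if the wrist force passes 120 N, or if a joint passes its speed limit or range.

## Working session

There is one attempt and no reset: what is moved stays moved. The work goes in short steps, Python scripts to look and compute and a tool call to move; the robot and the scene stay as the last step left them, time stands still between calls to the robot, and variables do not carry over. Pictures are saved under pics/ and viewed, at most 10 in all, crops included, and the job is handed in when it is done.

Besides the shell and the picture viewer there is one more tool, called after ">>>" by a JSON object that holds its "name" and its "arguments", one argument or row to a line. send_rows: Moves the arm, as the interface text tells. Its arguments: {"type":"object","properties":{"commands":{"type":"array"},"squeeze":{"type":"number"}},"required":["commands"]}

```bash
mkdir -p pics; cat > h.py <<'E'
import numpy as np,cv2
from bench import observe,eyes,job_done
def grab(n,save=None):
    p,d=eyes.read_camera(n)
    c=eyes.camera_params(n)
    np.savez('last_%s.npz'%n,p=p,d=d,K=c['K'],E=c['extrinsics'])
    if save: cv2.imwrite('pics/'+save,p)
    return p,d
def cloud(n):
    f=np.load('last_%s.npz'%n);d=f['d'];v,u=np.mgrid[:480,:640]
    r=np.stack([u,v,np.ones_like(u)],-1)@np.linalg.inv(f['K']).T
    P=r*d[...,None]; E=f['E']
    return f['p'],P@E[:3,:3].T+E[:3,3],d>0
E
python3 - <<'E'
from h import *
grab('top','top0.png');grab('side','side0.png')
s=observe();print(s['time_s'],s['ee_pos'],s['ee_rot'],s['opening'])
for n in('top','side'):print(np.round(eyes.camera_params(n)['extrinsics'],2))
E
```

```text
0.1 [ 165.24571603 -550.1147232   247.45857931] [-9.39012832e-04  9.89377960e-01  1.45362872e-01 -7.19750637e-05] 85.12234335593224
[[-2.0000e-02 -9.8000e-01  1.8000e-01  3.7554e+02]
 [-1.0000e+00  3.0000e-02  4.0000e-02 -1.8630e+01]
 [-5.0000e-02 -1.8000e-01 -9.8000e-01  8.5517e+02]
 [ 0.0000e+00  0.0000e+00  0.0000e+00  1.0000e+00]]
[[ 9.6000e-01 -1.6000e-01  2.1000e-01  3.7757e+02]
 [-2.6000e-01 -6.5000e-01  7.2000e-01 -5.2048e+02]
 [ 2.0000e-02 -7.4000e-01 -6.7000e-01  5.5170e+02]
 [ 0.0000e+00  0.0000e+00  0.0000e+00  1.0000e+00]]
```

View pics/top0.png

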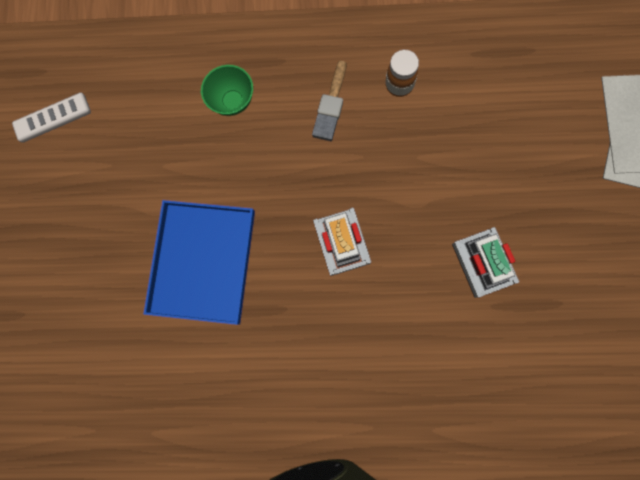

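View pics/side0.png

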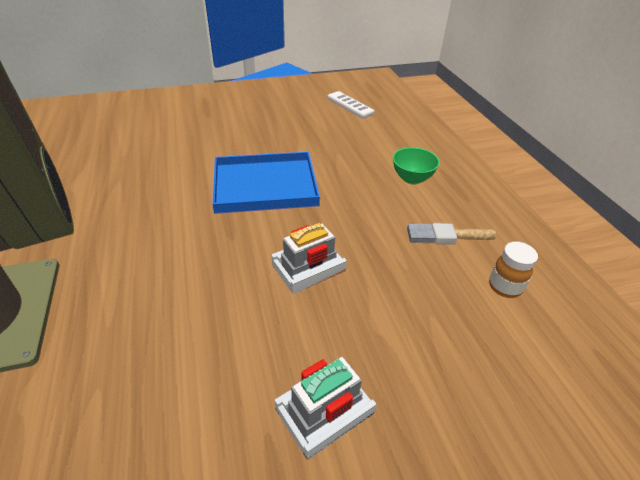

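The top view shows the ochre model at about (342,238), with its red buttons at (327,242) and (356,233). The tray is centred near (200,262) and the green model is at (495,255). The side view agrees: ochre at (310,250), tray at (265,182).

```bash
python3 - <<'E'
from h import *
def stat(n,box):
    p,W,ok=cloud(n);h=cv2.cvtColor(p,cv2.COLOR_BGR2HSV);x0,x1,y0,y1=box
    m=np.zeros(ok.shape,bool);m[y0:y1,x0:x1]=1;m&=ok
    red=m&((h[...,0]<6)|(h[...,0]>174))&(h[...,1]>190)&(h[...,2]>90)
    k,l,s,c=cv2.connectedComponentsWithStats(red.astype(np.uint8))
    for i in range(1,k):
        if s[i,4]>15:
            q=W[l==i];print(n,'red',s[i,4],c[i].round(),q.mean(0).round(1),q.min(0).round(),q.max(0).round())
    hol=m&(W[...,2]>18)&(W[...,2]<33)
    print('holder rect',cv2.minAreaRect(W[hol][:,:2].astype(np.float32)),hol.sum())
    o=m&(h[...,0]>10)&(h[...,0]<25)&(h[...,1]>120)&(W[...,2]>70);print('ochre',W[o].mean(0),W[o][:,2].max(),cv2.minAreaRect(W[o][:,:2].astype(np.float32)))
    t=m&(W[...,2]>60); print('top',cv2.minAreaRect(W[t][:,:2].astype(np.float32)))
stat('top',(300,385,195,285));stat('side',(265,355,215,295))
for n,sl in(('top',(140,265,190,335)),('side',(205,325,145,215))):
    p,W,ok=cloud(n);h=cv2.cvtColor(p,cv2.COLOR_BGR2HSV)
    b=ok&(h[...,0]>100)&(h[...,0]<125)&(h[...,1]>150);mm=np.zeros_like(b);mm[sl[2]:sl[3],sl[0]:sl[1]]=1;b&=mm
    f=W[b];print(n,'tray',cv2.minAreaRect(f[:,:2].astype(np.float32)),np.percentile(f[:,2],[1,10,50,90,99]))
E
```

```text
top red 70 [356. 233.] [521.2 -39.4  70.2] [507. -45.  67.] [536. -33.  73.]
top red 58 [327. 242.] [507.4  10.   70.2] [493.   5.  67.] [522.  16.  73.]
holder rect ((515.8448486328125, -14.6334228515625), (104.03961181640625, 76.05327606201172), 15.83620834350586) 873
ochre [516.75389915 -14.2934813   83.47680512] 92.06366845381365 ((515.28662109375, -14.695394515991211), (54.35198211669922, 25.864395141601562), 15.624086380004883)
top ((515.77197265625, -14.48687744140625), (76.32017517089844, 63.265377044677734), 16.160654067993164)
side red 18 [300. 228.] [507.4  12.5  69.6] [493.   8.  68.] [523.  17.  71.]
side red 210 [316. 254.] [520.2 -44.6  61.5] [506. -51.  44.] [538. -35.  72.]
holder rect ((515.21240234375, -15.790878295898438), (105.33877563476562, 78.66724395751953), 15.963603019714355) 979
ochre [514.73240165 -21.21775053  82.06703228] 89.49867200114244 ((512.7970581054688, -11.663322448730469), (57.799251556396484, 40.81272888183594), 13.860272407531738)
top ((514.9087524414062, -16.147254943847656), (76.15340423583984, 64.29354858398438), 17.37407875061035)
top tray ((487.492431640625, 243.42373657226562), (170.3673553466797, 208.1245880126953), 82.92626953125) [ 0.7879105   2.43238654  4.50283673 16.03690281 25.85785989]
side tray ((486.5161437988281, 241.997802734375), (175.36386108398438, 207.64540100097656), 82.75785827636719) [ 1.90996168  3.05005719  4.73956702 21.29070968 25.01423682]
```

>>> {"name": "send_rows", "arguments": {
  "commands": [
    {"dp":[15,-13,2],"rot":[0,0,0],"fingers":1},
    {"dp":[30.5,-25.7,5],"rot":[0,0,0],"fingers":1},
    {"dp":[30.5,-25.7,5],"rot":[0,0,0],"fingers":1},
    {"dp":[30.5,-25.7,5],"rot":[0,0,0],"fingers":1},
    {"dp":[30.5,-25.7,5],"rot":[0,0,0],"fingers":1},
    {"dp":[30.5,-25.7,5],"rot":[0,0,0],"fingers":1},
    {"dp":[30.5,-25.7,5],"rot":[0,0,0],"fingers":1},
    {"dp":[30.5,-25.7,5],"rot":[0,0,0],"fingers":1},
    {"dp":[30.5,-25.7,5],"rot":[0,0,0],"fingers":1},
    {"dp":[30.5,-25.7,5],"rot":[0,0,0],"fingers":1},
    {"dp":[30.5,-25.7,5],"rot":[0,0,0],"fingers":1},
    {"dp":[30.5,-25.7,5],"rot":[0,0,0],"fingers":1},
    {"dp":[30.5,-25.7,5],"rot":[0,0,0],"fingers":1},
    {"dp":[30.5,-25.7,5],"rot":[0,0,0],"fingers":1},
    {"dp":[30.5,-25.7,5],"rot":[0,0,0],"fingers":1},
    {"dp":[30.5,-25.7,5],"rot":[0,0,0],"fingers":1},
    {"dp":[17,-13,2],"rot":[0,0,0.016],"fingers":1},
    {"dp":[0,0,0],"rot":[0,0,0],"fingers":1},
    {"dp":[0,0,0],"rot":[0,0,0],"fingers":1}
  ]
}}

```text
time_s: 2.48
ee_pos: [514.6, -15.5, 169.1]
ee_rot: [-0.0, 0.99, 0.138, -0.001]
force: [-0.3, 0.2, -0.3]
opening: 85.5
gripper_force: 0.0
```

```bash
cat >> h.py <<'E'
from scipy.spatial.transform import Rotation as Ro
def to(t):
    ps=[];
    s=observe();w,x,y,z=s['ee_rot'];R=Ro.from_quat([x,y,z,w]).as_matrix()
    print('t',round(s['time_s'],2),'pos',np.round(s['ee_pos'],1),'open',round(s['opening'],1),'grip',round(s['gripper_force'],1),'F',np.round(s['force'],1),'yaw',np.degrees(np.arctan2(R[1,0],R[0,0])).round(2),'z',R[:,2].round(3))
    if t is not None: print('dp',np.round(R.T@(np.array(t)-s['ee_pos']),1))
E
python3 - <<'E'
from h import *
to([515.7,-14.9,52])
E
```

```text
t 2.48 pos [514.6 -15.5 169.1] open 85.5 grip 0.0 F [-0.3  0.2 -0.3] yaw 15.85 z [-0.001 -0.    -1.   ]
dp [  1.4  -0.3 117.1]
```

>>> {"name": "send_rows", "arguments": {
  "commands": [
    {"dp":[1.4,0,12],"rot":[0,0,0],"fingers":1},
    {"dp":[0,0,18],"rot":[0,0,0],"fingers":1},
    {"dp":[0,0,18],"rot":[0,0,0],"fingers":1},
    {"dp":[0,0,16],"rot":[0,0,0],"fingers":1},
    {"dp":[0,0,10],"rot":[0,0,0],"fingers":1},
    {"dp":[0,0,0],"rot":[0,0,0],"fingers":1}
  ]
}}

```text
time_s: 3.22
ee_pos: [516.2, -15.8, 94.4]
ee_rot: [-0.0, 0.991, 0.137, -0.001]
force: [0.6, 0.8, -0.1]
opening: 85.2
gripper_force: 0.0
```

```bash
python3 - <<'E'
from h import *
grab('side');p,_=grab('top')
q=np.load('last_side.npz')['p'][140:320,220:400];r=p[150:330,250:430]
cv2.imwrite('pics/c1.png',cv2.resize(np.hstack([q,r]),None,fx=2.2,fy=2.2,interpolation=cv2.INTER_CUBIC))
to([515.7,-14.9,52])
E
```

```text
t 3.33 pos [517.3 -15.7  95.5] open 85.4 grip 0.0 F [-0.1 -0.2 -0.1] yaw 15.78 z [ 0. -0. -1.]
dp [-1.4 -1.2 43.5]
```

View pics/c1.png

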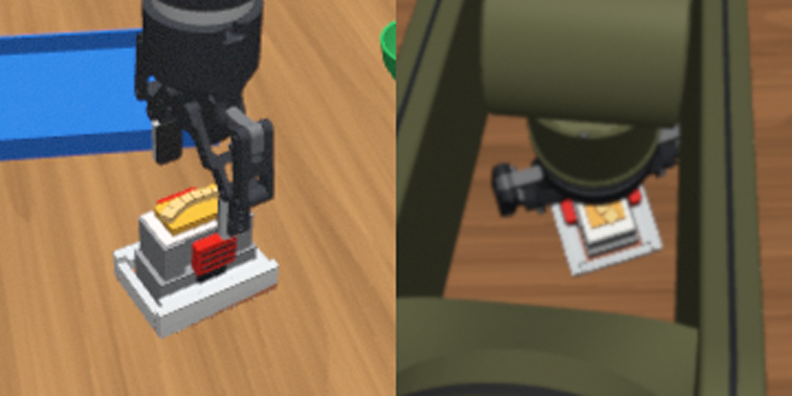

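The side crop shows the near finger above and just outside the red button, at about (240,200) against the button at (212,255). I'll check its lateral alignment in the depth cloud.

```bash
python3 - <<'E'
from h import *
p,W,ok=cloud('side')
a=np.radians(15.8);c,s=np.cos(a),np.sin(a)
L=(W-np.array([515.7,-14.9,0]))@np.array([[c,-s,0],[s,c,0],[0,0,1]])
g=p.astype(int)
grip=ok&(np.abs(L[...,0])<60)&(np.abs(L[...,1])<75)&(L[...,2]>60)&(p.max(-1)<110)&(L[...,1]<-25)
h=cv2.cvtColor(p,cv2.COLOR_BGR2HSV)
for z in range(60,140,8):
    m=grip&(L[...,2]>=z)&(L[...,2]<z+8)
    if m.sum()>5:print(z,m.sum(),np.percentile(L[m][:,:2],[3,50,97],axis=0).round(1).tolist())
red=ok&((h[...,0]<6)|(h[...,0]>174))&(h[...,1]>190)&(np.abs(L[...,:2]).max(-1)<45)&(L[...,1]<0)
print('red',np.percentile(L[red],[3,50,97],axis=0).round(1))
E
```

```text
60 21 [[-12.7, -33.4], [-0.1, -32.0], [11.3, -30.1]]
92 15 [[-10.1, -56.4], [-2.7, -54.9], [8.3, -46.5]]
100 42 [[-9.6, -57.8], [-3.7, -56.3], [7.1, -45.5]]
108 50 [[-9.9, -58.3], [-1.7, -56.7], [7.2, -45.6]]
116 35 [[-9.9, -58.2], [-5.5, -55.6], [5.7, -44.0]]
124 14 [[-10.7, -58.2], [-6.5, -53.4], [-5.7, -45.5]]
132 46 [[-12.7, -74.5], [-10.5, -54.6], [-6.7, -42.1]]
red [[-17.2 -32.6  45. ]
 [ -6.5 -31.   60.9]
 [ 11.2 -24.7  70.5]]
```

>>> {"name": "send_rows", "arguments": {
  "commands": [
    {"dp":[-0.7,-1,10],"rot":[0,0,0],"fingers":1},
    {"dp":[0,0,15],"rot":[0,0,0],"fingers":1},
    {"dp":[0,0,13],"rot":[0,0,0],"fingers":1},
    {"dp":[0,0,7],"rot":[0,0,0],"fingers":1},
    {"dp":[0,0,0],"rot":[0,0,0],"fingers":1},
    {"dp":[0,0,0],"rot":[0,0,0],"fingers":0.75},
    {"dp":[0,0,0],"rot":[0,0,0],"fingers":0.65},
    {"dp":[0,0,0],"rot":[0,0,0],"fingers":0.5},
    {"dp":[0,0,0],"rot":[0,0,0],"fingers":0.4},
    {"dp":[0,0,0],"rot":[0,0,0],"fingers":0.4},
    {"dp":[0,0,0],"rot":[0,0,0],"fingers":0.4}
  ],
  "squeeze": 45
}}

```text
time_s: 4.7
ee_pos: [517.1, -14.8, 52.5]
ee_rot: [0.0, 0.991, 0.137, 0.001]
force: [-1.9, 0.1, 14.6]
opening: 45.9
gripper_force: 44.0
```

```bash
python3 - <<'E'
from h import *
to(None)
E
```

```text
t 4.7 pos [517.1 -14.8  52.5] open 45.9 grip 44.0 F [-1.9  0.1 14.6] yaw 15.8 z [ 0.003 -0.    -1.   ]
```

>>> {"name": "send_rows", "arguments": {
  "commands": [
    {"dp":[0,0,-2],"rot":[0,0,0],"fingers":0.4},
    {"dp":[0,0,-4],"rot":[0,0,0],"fingers":0.4},
    {"dp":[0,0,-4],"rot":[0,0,0],"fingers":0.4},
    {"dp":[0,0,0],"rot":[0,0,0],"fingers":0.4}
  ]
}}

```text
time_s: 5.2
ee_pos: [516.4, -14.6, 60.5]
ee_rot: [0.0, 0.991, 0.137, 0.0]
force: [0.4, -0.6, -1.2]
opening: 45.5
gripper_force: 46.2
```

```bash
python3 - <<'E'
from h import *
to(None)
p,_=grab('side')
cv2.imwrite('pics/c2.png',cv2.resize(p[140:320,220:400],None,fx=3.2,fy=3.2,interpolation=cv2.INTER_CUBIC))
E
```

```text
t 5.2 pos [516.4 -14.6  60.5] open 45.5 grip 46.2 F [ 0.4 -0.6 -1.2] yaw 15.81 z [ 0. -0. -1.]
```

View pics/c2.png

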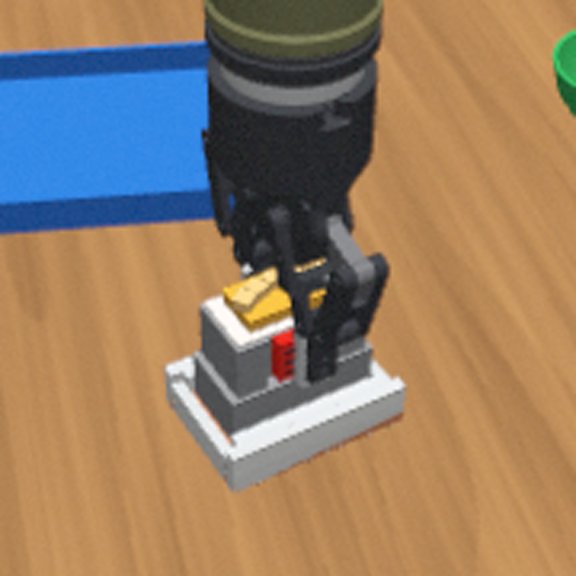

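The carrier appears to have come up with the fingers: the button is held at about (285,355), and the force reading matches the carrier's weight. I'll lift on.

>>> {"name": "send_rows", "arguments": {
  "commands": [
    {"dp":[0,0,-8],"rot":[0,0,0],"fingers":0.4},
    {"dp":[0,0,-12],"rot":[0,0,0],"fingers":0.4},
    {"dp":[0,0,-15],"rot":[0,0,0],"fingers":0.4},
    {"dp":[0,0,-15],"rot":[0,0,0],"fingers":0.4},
    {"dp":[0,0,-12],"rot":[0,0,0],"fingers":0.4},
    {"dp":[0,0,-6],"rot":[0,0,0],"fingers":0.4},
    {"dp":[0,0,0],"rot":[0,0,0],"fingers":0.4},
    {"dp":[0,0,0],"rot":[0,0,0],"fingers":0.4}
  ]
}}

```text
time_s: 6.25
ee_pos: [515.8, -14.6, 127.9]
ee_rot: [-0.0, 0.991, 0.137, -0.0]
force: [-0.6, 0.3, -1.4]
opening: 45.5
gripper_force: 46.3
```

```bash
python3 - <<'E'
from h import *
to([487,243,128])
p,_=grab('side')
cv2.imwrite('pics/c3.png',cv2.resize(p[100:320,200:420],None,fx=2.7,fy=2.7,interpolation=cv2.INTER_CUBIC))
p,W,ok=cloud('side')
a=np.radians(15.8);c,s=np.cos(a),np.sin(a)
L=(W-np.array([516.4,-14.6,0]))@np.array([[c,-s,0],[s,c,0],[0,0,1]])
h=cv2.cvtColor(p,cv2.COLOR_BGR2HSV)
m=ok&(np.abs(L[...,0])<60)&(np.abs(L[...,1])<24)&(L[...,2]>40)
g=m&(p.max(-1)>75)&(h[...,1]<40)&(L[...,0]<-20)   # grey/white near end
for x in (-40,-34,-28,-22):
    k=g&(np.abs(L[...,0]-x)<3);print(x,k.sum(),np.percentile(L[k][:,1:],[2,98],axis=0).round(1).tolist() if k.sum() else '')
for y in range(-24,-6,4):
    k=m&(h[...,1]<60)&(p.max(-1)>60)&(np.abs(L[...,1]-y)<2);print('y',y,k.sum(),L[k][:,2].min().round(1) if k.sum() else '')
E
```

```text
t 6.25 pos [515.8 -14.6 127.9] open 45.5 grip 46.3 F [-0.6  0.3 -1.4] yaw 15.8 z [-0.001  0.    -1.   ]
dp [  42.4 -255.7   -0. ]
-40 362 [[-22.2, 88.9], [18.0, 147.9]]
-34 230 [[-22.3, 86.6], [15.9, 293.6]]
-28 261 [[-22.6, 87.5], [18.8, 292.9]]
-22 126 [[-23.5, 86.1], [-14.7, 293.2]]
y -24 154 84.6
y -20 867 82.9
y -16 169 82.0
y -12 128 84.3
y -8 85 85.4
```

View pics/c3.png

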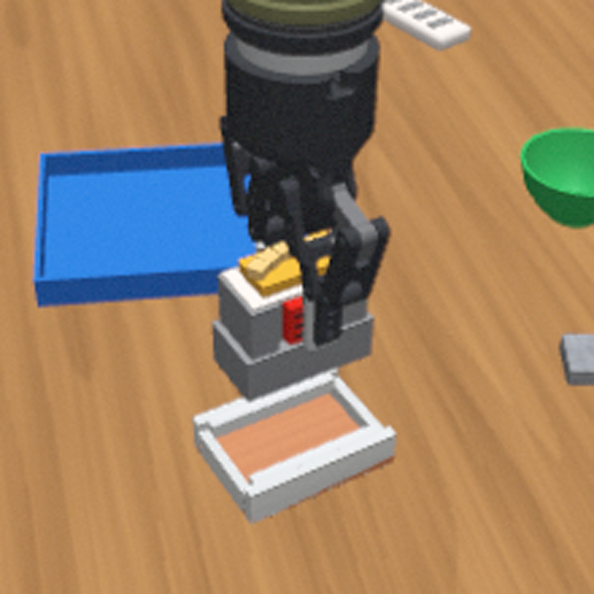

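The carrier hangs upright and clear of the empty holder, around (295,340). Its underside is near z = 84, which fits a TCP of 128. Next I'll carry it over the tray.

>>> {"name": "send_rows", "arguments": {
  "commands": [
    {"dp":[1.4,-8,0],"rot":[0,0,0],"fingers":0.4},
    {"dp":[2.4,-14,0],"rot":[0,0,0],"fingers":0.4},
    {"dp":[3.3,-20,0],"rot":[0,0,0],"fingers":0.4},
    {"dp":[3.3,-20,0],"rot":[0,0,0],"fingers":0.4},
    {"dp":[3.3,-20,0],"rot":[0,0,0],"fingers":0.4},
    {"dp":[3.3,-20,0],"rot":[0,0,0],"fingers":0.4},
    {"dp":[3.3,-20,0],"rot":[0,0,0],"fingers":0.4},
    {"dp":[3.3,-20,0],"rot":[0,0,0],"fingers":0.4},
    {"dp":[3.3,-20,0],"rot":[0,0,0],"fingers":0.4},
    {"dp":[3.3,-20,0],"rot":[0,0,0],"fingers":0.4},
    {"dp":[3.3,-20,0],"rot":[0,0,0],"fingers":0.4},
    {"dp":[3.3,-20,0],"rot":[0,0,0],"fingers":0.4},
    {"dp":[3.3,-20,0],"rot":[0,0,0],"fingers":0.4},
    {"dp":[1.7,-10,0],"rot":[0,0,0],"fingers":0.4},
    {"dp":[0.7,-4,0],"rot":[0,0,0],"fingers":0.4},
    {"dp":[0,0,0],"rot":[0,0,0],"fingers":0.4},
    {"dp":[0,0,0],"rot":[0,0,0],"fingers":0.4}
  ]
}}

```text
time_s: 8.43
ee_pos: [487.4, 242.7, 128.3]
ee_rot: [0.0, 0.991, 0.137, -0.0]
force: [0.0, -0.7, -0.7]
opening: 45.3
gripper_force: 46.2
```

>>> {"name": "send_rows", "arguments": {
  "commands": [
    {"dp":[0,0,6],"rot":[0,0,0],"fingers":0.4},
    {"dp":[0,0,12],"rot":[0,0,0],"fingers":0.4},
    {"dp":[0,0,14],"rot":[0,0,0],"fingers":0.4},
    {"dp":[0,0,14],"rot":[0,0,0],"fingers":0.4},
    {"dp":[0,0,12],"rot":[0,0,0],"fingers":0.4},
    {"dp":[0,0,8],"rot":[0,0,0],"fingers":0.4},
    {"dp":[0,0,4],"rot":[0,0,0],"fingers":0.4},
    {"dp":[0,0,0],"rot":[0,0,0],"fingers":0.4},
    {"dp":[0,0,0],"rot":[0,0,0],"fingers":0.4}
  ]
}}

```text
time_s: 9.55
ee_pos: [487.8, 243.4, 58.7]
ee_rot: [-0.0, 0.991, 0.137, 0.0]
force: [0.3, -0.6, -1.9]
opening: 45.1
gripper_force: 46.2
```

```bash
python3 - <<'E'
from h import *
to([487,243,48])
p,_=grab('side')
cv2.imwrite('pics/c4.png',cv2.resize(p[60:260,160:380],None,fx=2.7,fy=2.7,interpolation=cv2.INTER_CUBIC))
E
```

```text
t 9.55 pos [487.8 243.4  58.7] open 45.1 grip 46.2 F [ 0.3 -0.6 -1.9] yaw 15.8 z [ 0.001  0.    -1.   ]
dp [-0.9  0.2 10.7]
```

View pics/c4.png

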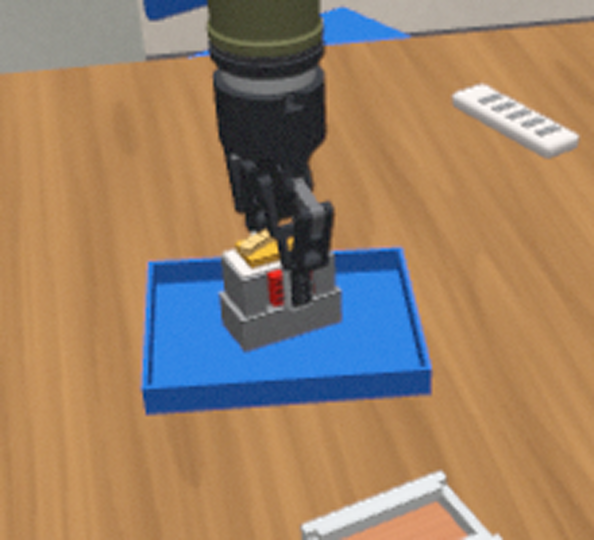

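The carrier is upright above the middle of the tray floor, around (280,300), with about 10 mm left to go. I'll lower it in small steps until it touches.

>>> {"name": "send_rows", "arguments": {
  "commands": [
    {"dp":[0,0,3],"rot":[0,0,0],"fingers":0.4},
    {"dp":[0,0,3],"rot":[0,0,0],"fingers":0.4},
    {"dp":[0,0,2],"rot":[0,0,0],"fingers":0.4},
    {"dp":[0,0,1],"rot":[0,0,0],"fingers":0.4},
    {"dp":[0,0,0],"rot":[0,0,0],"fingers":0.4}
  ]
}}

```text
time_s: 10.22
ee_pos: [487.3, 243.3, 49.2]
ee_rot: [0.0, 0.991, 0.137, -0.0]
force: [0.4, 0.1, -1.4]
opening: 45.4
gripper_force: 46.3
```

>>> {"name": "send_rows", "arguments": {
  "commands": [
    {"dp":[0,0,1],"rot":[0,0,0],"fingers":0.4},
    {"dp":[0,0,0],"rot":[0,0,0],"fingers":0.4}
  ]
}}

```text
time_s: 10.48
ee_pos: [487.5, 243.3, 48.9]
ee_rot: [-0.0, 0.991, 0.137, 0.0]
force: [-1.0, 0.1, 4.9]
opening: 45.1
gripper_force: 47.6
```

Contact is made at about 5 N. I'll open slowly, feeding down slightly because the pads swing back as they open.

>>> {"name": "send_rows", "arguments": {
  "commands": [
    {"dp":[0,0,0.5],"rot":[0,0,0],"fingers":0.55},
    {"dp":[0,0,0.5],"rot":[0,0,0],"fingers":0.6},
    {"dp":[0,0,1],"rot":[0,0,0],"fingers":0.64},
    {"dp":[0,0,1],"rot":[0,0,0],"fingers":0.68},
    {"dp":[0,0,1],"rot":[0,0,0],"fingers":0.72},
    {"dp":[0,0,1],"rot":[0,0,0],"fingers":0.76},
    {"dp":[0,0,0],"rot":[0,0,0],"fingers":0.85},
    {"dp":[0,0,0],"rot":[0,0,0],"fingers":1},
    {"dp":[0,0,0],"rot":[0,0,0],"fingers":1},
    {"dp":[0,0,0],"rot":[0,0,0],"fingers":1}
  ],
  "squeeze": 20
}}

```text
time_s: 11.72
ee_pos: [487.4, 243.3, 43.4]
ee_rot: [-0.0, 0.991, 0.137, 0.0]
force: [0.3, -0.2, 0.4]
opening: 85.7
gripper_force: 0.0
```

```bash
python3 - <<'E'
from h import *
to(None)
p,_=grab('side')
cv2.imwrite('pics/c5.png',cv2.resize(p[60:260,160:380],None,fx=2.7,fy=2.7,interpolation=cv2.INTER_CUBIC))
E
```

```text
t 11.72 pos [487.4 243.3  43.4] open 85.7 grip 0.0 F [ 0.3 -0.2  0.4] yaw 15.8 z [ 0.  0. -1.]
```

View pics/c5.png

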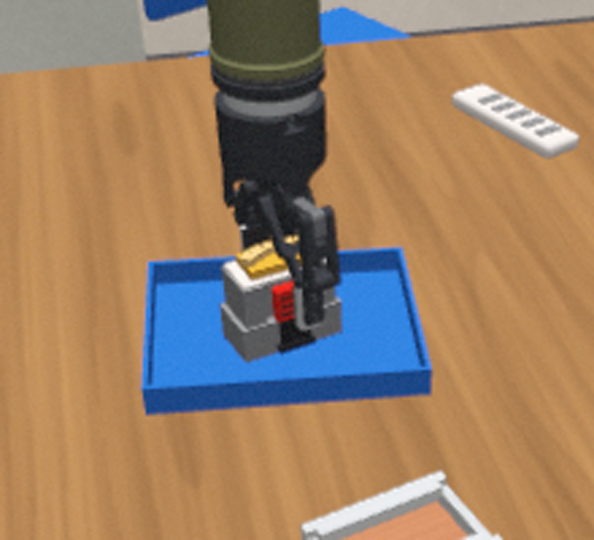

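The carrier stands upright on the tray floor at about (282,315), with the fingers open and clear of the sprung-out buttons. I'll retreat straight up.

>>> {"name": "send_rows", "arguments": {
  "commands": [
    {"dp":[0,0,-5],"rot":[0,0,0],"fingers":1},
    {"dp":[0,0,-10],"rot":[0,0,0],"fingers":1},
    {"dp":[0,0,-15],"rot":[0,0,0],"fingers":1},
    {"dp":[0,0,-20],"rot":[0,0,0],"fingers":1},
    {"dp":[0,0,-25],"rot":[0,0,0],"fingers":1},
    {"dp":[0,0,-25],"rot":[0,0,0],"fingers":1},
    {"dp":[0,0,-20],"rot":[0,0,0],"fingers":1},
    {"dp":[0,0,-10],"rot":[0,0,0],"fingers":1},
    {"dp":[0,0,0],"rot":[0,0,0],"fingers":1},
    {"dp":[0,0,0],"rot":[0,0,0],"fingers":1}
  ]
}}

```text
time_s: 13.02
ee_pos: [486.9, 243.0, 172.7]
ee_rot: [0.0, 0.991, 0.137, -0.001]
force: [-0.3, -0.4, 0.8]
opening: 85.3
gripper_force: 0.0
```

```bash
python3 - <<'E'
from h import *
to(None)
p,_=grab('side')
cv2.imwrite('pics/c6.png',cv2.resize(p[60:300,160:400],None,fx=2.4,fy=2.4,interpolation=cv2.INTER_CUBIC))
E
```

```text
t 13.03 pos [486.9 243.  172.7] open 85.3 grip 0.0 F [-0.3 -0.4  0.8] yaw 15.8 z [-0.001 -0.    -1.   ]
```

View pics/c6.png

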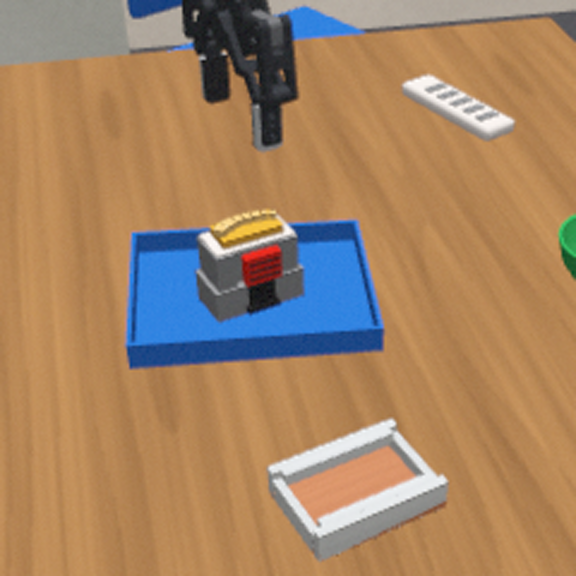

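The ochre carrier stands upright in the tray at about (250,270), the gripper is well clear of it, and the holder is empty.

```bash
python3 -c "
from bench import job_done
print(job_done())"
```

```text
the job is handed in; nothing more can be done
None
```

The ochre carrier was unclipped by pinching both buttons, lifted out and set upright on the blue tray's floor, then released with the gripper clear; the job was handed in at about 13 s.

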